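# Lock the counter stamp down and draw its spent ink cassette

### The arm

A 6-joint arm with a two-finger parallel gripper is mounted at the origin on a cart in front of the work surface, level with it; the furniture and walls round the work are solid. World frame = base frame: x ahead of the robot, y to its left, z up, the work surface at z = 0. Lengths are in mm, angles in degrees, forces in N, time in s.
With the tool pointing down it reaches from about 300 to 850 mm from the base axis. Payload 4.2 kg.
Tool frame: the origin (TCP) lies at the very end of the fingers, on their centre line; the grasp point (between the pads) lies 19 mm behind it; z points along the fingers, y is the line along which they close (so a half turn about z gives the same grasp; the last joint's range is limited). The gripper opens to 91 mm and grips with 3 to 60 N. Pads are 32 mm wide; open, the fingers measure 118 mm over their backs; the gripper's body (76 mm by 178 mm) begins 60 mm behind the grasp point.
Start: joints at [75.229, 18.312, 89.639, -0, 72.044, -1.146], TCP at [135.451, 558.835, 213.976] pointing down, gripper open.
Joint ranges: [-177.97, 177.97], [-48.28, 115.42], [12.27, 149.76], [-77.06, 257.06], [2.81, 150.46], [-146.56, 146.56]. Speed limits (degrees/s): [147.25, 147.25, 180, 180, 180, 180].

### API

Orientations are given as [roll, pitch, yaw] about the fixed x, y, z axes, in that order (R = Rz(yaw) Ry(pitch) Rx(roll)).
In Python, from workcell import env, eyes gives the robot as it stands.
- The arm moves only by the tool send_rows, never from a script. Its argument "targets" is text: rows parted by semicolons, each of 7 numbers parted by spaces: the shift along the tool's x, y, z in m, then the turn, a rotation vector about the tool's x, y, z in degrees, then the opening in per cent of the stroke, from 0 (shut) to 100 (fully open). A call has 1 to 12 rows; each row is the pose to reach, as a shift and turn from the pose commanded when the call began, along the tool's axes at that moment; what a row does not reach only later rows make up. A row lasts 1/12 s, in which the tool goes at most 41.7 mm and 7.16 degrees, less where a joint would pass 70% of its speed; a pose out of reach is approached as far as the arm can. A call with a gripper value outside its range is refused whole. The fingers move at their own pace and stop on an object; "grip_force" is the grip in N (left out, the last holds). Time passes only in rows, so rows that repeat a pose let the fingers close. It gives the time, the measured TCP pose, the force, the opening and the grip force at its end, in the units of the state.
- env.state(): the state, without advancing time (a new reading comes with each control period).
- eyes.grab_frame(name): name is "scene" or "top" or "wrist"; returns a dict with "image" (480x640x3 uint8, blue, green, red), "fovy" (degrees; the focal length in pixels is half the picture's height over the tangent of half this angle, whatever the lens; pixels are square), "cx", "cy" (the principal point, pixels), "D" ([k1, k2, p1, p2, k3] as OpenCV has them; the pictures are not rectified), "eye" and "attitude" of the camera in the world. Camera axes: x right, y up, looking along -z (the intrinsics and any distortion apply to the point x, -y, -z); pixel columns grow to the right and rows downward; lengths in mm; the calibration is good to about 2 mm. A picture is of the moment at which its call begins. There is no depth.
- env.job_done(): hands the job in; it is judged then, once.
The state is a dict: "time_s": time; "qpos": joint angles; "qvel": joint speeds; "effort": joint torques, N m; "ee_pos": TCP position; "ee_rot": TCP orientation; "force": force on the tool from outside, world axes, zero at the start; "torque": the same for the moment, N m; "gripper_width": finger opening in mm; "gripper_force": force on a finger pad.
Only numpy, scipy, OpenCV 4.12 (cv2) and the standard library are available. Lean on these libraries where they do the work, as an engineer would, in place of code of your own. Each camera call takes 0.05 s, during which the arm holds its last target. There are 200 camera calls.

### The job

The self-inking counter stamp has run dry: press its handle fully home against the spring and slide the lock bolt all the way across through the strike so that the handle stays down, then draw the ink cassette out of its slot and lay it flat on the counter, the way up it came out, clear of the stamp. Feel for the bump stop and the bolt and never force them, and leave the things standing around where they are.

Things in the scene. Friction and masses are not known exactly. Their poses are not given: they have to be found in the camera images.
- stamp: Grey counter stamp, fixed: steel base plate 110 x 144 x 8 mm, two cheeks, a bridge (top 70 mm up); at the +y end an upright steel strike plate with a window for the bolt, its top 121 to 133 mm up. Origin: on the counter under the middle of the handle (base spans x -56 to 54, y -60 to 84 mm). z up, -x the front where the cassette comes out, +y the way the bolt locks.
- handle (a joint): How far the black head (104 x 42 mm, its top 108 mm up at rest) is pressed straight down, m: 0 = up, at rest. Its spring pushes back with 4 N at rest, rising evenly to 8 N at 10 mm and 12 N at 22 mm; let go unlocked, it springs up. Home lies anywhere from 10 to 22 mm down (set to suit thin cards or thick books), different each time and not measured.
- stop_foot (a point): Underside of the rubber bump stop (13 mm across) below the head's +y end; rides with the head. Home is where it meets the adjustable strike bracket: to be felt, since from there the force climbs by about 10 N per mm instead of 0.4. It takes at most 20 N besides the spring: come down slowly (about 5 mm/s) and stop at a few N more.
- lock_slide (a joint): Travel of the lock slide on top of the head, m, toward the stamp's +y; it rides up and down with the head. 0 = open, 0.014 = fully across; starts at 0 to 0.003. About 1.5 N of friction; it stays where it is left.
- bolt_tip (a point): Tip of the slide's steel bolt (16 mm wide, 5 mm high). It reaches the strike plate at 0.005 of slide travel and enters the window only while the head is within 1.5 mm of home; otherwise it jams on the plate (ramming it there with over 20 N is damage). Once it is across, the handle can be let go and rests up to 2 mm above home.
- fin_top (a point): Middle of the top of the lock slide's black thumb fin, which moves with slide and head: 12 mm thick along the stamp's y, 24 mm along x, 16 mm high, on a flat carriage plate 30 mm wide that reaches 30 mm to each side along y. 128 mm above the counter at rest. Pinch it from above along y; pressing on fin or carriage presses the handle.
- ink_cassette: Grey ink cassette, a tray 72 x 50 x 15 mm, felt side down, about 80 g, loose in the slot under the bridge (1.5 mm play each side), underside 46 mm up. Origin: centre of its underside; axes as the stamp's. With the handle up the die stands 4 mm inside the tray and holds it; with the handle down it slides freely along the stamp's -x and leaves the guides after 70 mm.
- cassette_tongue (a point): Middle of the cassette's grip tongue, a bar 18 mm wide (along y) and 10 mm high that sticks out 40 mm at the cassette's front; 58 mm in front of the cassette's centre, 10 mm above its underside. Pinch it from above along y. Free counter to lay the cassette on: in front of the stamp, x 0.44 to 0.62 m from the robot, up to the things on the right.
- boxed_candle: Boxed painted candle, 63 x 63 x 66 mm, standing left of the stamp; leave it. Origin: centre of its underside.
- doll: Small turned wooden doll, 35 mm across, 112 mm tall, standing left of the stamp; leave it. Origin: centre of its underside.
- wooden_stamp: Small wooden hand stamp with a turned handle, 26 x 45 x 67 mm, standing to the right; leave it. Origin: centre of its underside.
- ink_tin: Flat ink pad tin, 58 x 85 x 15 mm, lying to the right; leave it. Origin: centre of its underside.

How it is judged:
By the outcome, as a careful person would: the job done as asked, in the order asked, and still so for the second after the job is handed in, with the robot touching nothing.
It also fails if it takes over 51 s, if anything falls off the work surface, if the arm or the gripper's body presses on something with over 40 N, if the wrist force passes 120 N, or if a joint passes its speed limit or range.

## Working session

There is one attempt and no reset: what is moved stays moved. The work goes in short steps, Python scripts to look and compute and a tool call to move; the robot and the scene stay as the last step left them, time stands still between calls to the robot, and variables do not carry over. Pictures are saved under pics/ and viewed, at most 10 in all, crops included, and the job is handed in when it is done.

Besides the shell and the picture viewer there is one more tool, called after "Request:" as a command line: name --argument value ..., lists and objects as JSON in quotes. send_rows: Moves the arm, as the interface text tells. Its arguments: {"type":"object","properties":{"targets":{"type":"string"},"grip_force":{"type":"number"}},"required":["targets"]}

```bash
ls; mkdir -p pics
cat > h.py <<'E'
import numpy as np, cv2, json
from workcell import env, eyes
from scipy.spatial.transform import Rotation as R
def grab(n,save=None):
    f=eyes.grab_frame(n)
    if save: cv2.imwrite('pics/'+save,f['image'])
    return f
E
python3 - <<'E'
from h import *
print(env.state())
for n in ['scene','top']:
    f=grab(n,n+'0.png'); print({k:v for k,v in f.items() if k!='image'})
E
```

```text
pics
{'time_s': 0.0, 'qpos': array([ 7.52290255e+01,  1.83506154e+01,  8.97086642e+01, -1.61688876e-03,
        7.20443953e+01, -1.14585176e+00]), 'qvel': array([ 0.13813811,  0.0848072 ,  0.01520689,  0.06010908, -0.04836312,
        0.17849435]), 'effort': array([ 3.10835218e-03, -4.12458622e+01, -2.31972349e+01,  7.29578314e-02,
        4.54510795e-02, -1.40857501e-04]), 'ee_pos': array([135.32389237, 558.30347387, 213.11527934]), 'ee_rot': array([-1.79896315e+02, -5.36313437e-04,  1.66375377e+02]), 'force': array([-0.4519255 , -0.05862959,  0.30634536]), 'torque': array([-0.00974666,  0.04577323, -0.01726113]), 'gripper_force': 0.0, 'gripper_width': 91.46197811173657}
{'fovy': 42.71932949932464, 'cx': 317.2579066789712, 'cy': 231.21860105614982, 'D': array([-0.07511869,  0.        ,  0.        ,  0.        ,  0.        ]), 'eye': array([ -72.03117594, -252.17691144,  874.5082015 ]), 'attitude': array([ 43.29888704,   0.47349151, -58.7963989 ])}
{'fovy': 44.02675607656894, 'cx': 317.8467918843906, 'cy': 239.73133471609316, 'D': array([-0.02806636,  0.        ,  0.        ,  0.        ,  0.        ]), 'eye': array([ 390.64912241,  124.08683704, 1156.27874103]), 'attitude': array([  7.97421873,  -0.33413815, -89.08485719])}
```

View pics/scene0.png

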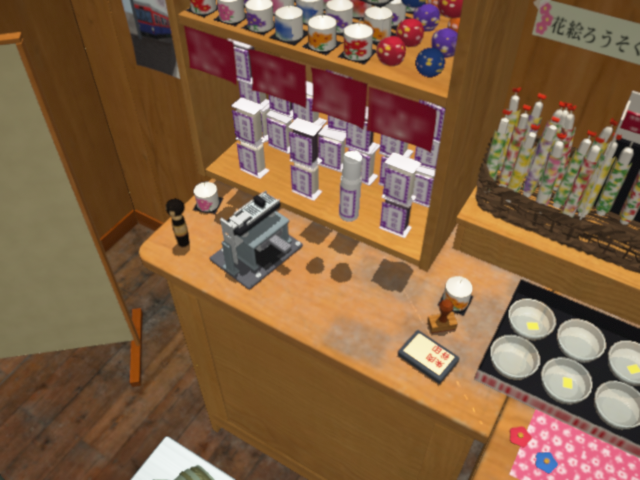

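View pics/top0.png

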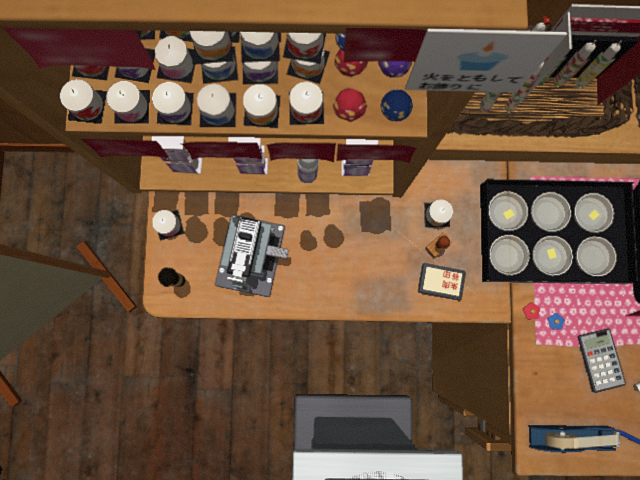

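The stamp's tongue points toward image right (world −y), and the strike is toward the robot. I'll zoom in next.

```bash
cat >> h.py <<'E'
def ray(f,uv):
    F=240/np.tan(np.radians(f['fovy']/2)); K=np.array([[F,0,f['cx']],[0,F,f['cy']],[0,0,1]])
    p=cv2.undistortPoints(np.array(uv,float).reshape(-1,1,2),K,f['D'],criteria=(3,50,1e-10)).reshape(-1,2) if 0 else cv2.undistortPoints(np.array(uv,float).reshape(-1,1,2),K,f['D']).reshape(-1,2)
    d=np.c_[p[:,0],-p[:,1],-np.ones(len(p))]
    return f['eye'],d@R.from_euler('xyz',f['attitude'],degrees=True).as_matrix().T
def onz(f,uv,z):
    e,d=ray(f,uv); z=np.broadcast_to(z,len(d)); return e+d*((z-e[2])/d[:,2])[:,None]
def proj(f,P):
    F=240/np.tan(np.radians(f['fovy']/2)); K=np.array([[F,0,f['cx']],[0,F,f['cy']],[0,0,1]])
    M=R.from_euler('xyz',f['attitude'],degrees=True).as_matrix()
    q=(np.atleast_2d(P)-f['eye'])@M*[1,-1,-1]
    return cv2.projectPoints(q,np.zeros(3),np.zeros(3),K,f['D'])[0].reshape(-1,2)
E
python3 - <<'E'
from h import *
f=grab('top')
print(onz(f,[[231,214],[286,222],[272,296],[216,288],[243,251]],0).round(0))
a=cv2.imread('pics/top0.png')[200:310,195:305]; b=cv2.imread('pics/scene0.png')[180:290,200:310]
cv2.imwrite('pics/c0.png',np.hstack([cv2.resize(x,(400,400),interpolation=2) for x in(a,b)]))
E
```

```text
[[601. 293.   0.]
 [587. 183.   0.]
 [441. 207.   0.]
 [455. 316.   0.]
 [528. 266.   0.]]
```

View pics/c0.png

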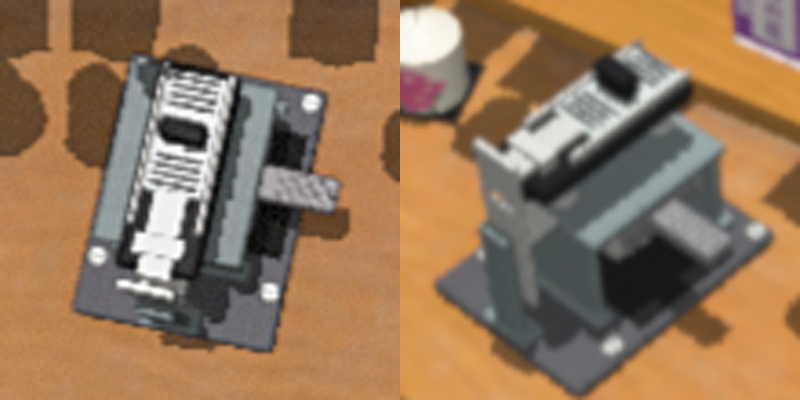

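The crop shows four base corners, the black fin at crop pixel (183,125) in the top view, the strike at the robot's end, and the tongue toward −y.

```bash
cat >> h.py <<'E'
def fit2(L,W):
    L=np.array(L,float);W=np.array(W,float);l=L-L.mean(0);w=W-W.mean(0)
    a=np.arctan2((l[:,0]*w[:,1]-l[:,1]*w[:,0]).sum(),(l*w).sum()); c,s=np.cos(a),np.sin(a); M=np.array([[c,-s],[s,c]])
    t=W.mean(0)-M@L.mean(0); return a,t,np.linalg.norm(L@M.T+t-W,axis=1)
def s2w(a,t,P):
    P=np.atleast_2d(P).astype(float); c,s=np.cos(a),np.sin(a); Q=P.copy(); Q[:,:2]=P[:,:2]@np.array([[c,s],[-s,c]])+t; return Q
E
python3 - <<'E'
from h import *
f=grab('top'); g=grab('scene')
px=lambda c:np.array(c)*.275-0.36+[195,200]
uv=px([[132,55],[327,95],[270,352],[75,310]])
W=onz(f,uv,8); L=[[54,-60],[-56,-60],[-56,84],[54,84]]
print(W.round(1)); a,t,r=fit2(L,W[:,:2]); print(np.degrees(a),t,r.round(1))
T=onz(f,px([[183,122]]),128); print('fin top',T)
# scene fin: fin top from scene
sp=np.array([[617,72]])-[400,0]; print('fin scene',onz(g,sp*.275-.36+[200,180],128))
print('tongue tip mid',onz(f,px([[339,193],[302,188]]),61))
print('pred origin/fin xy',s2w(a,t,[[0,0,108],[-58,0,56],[-78,0,61]]).round(1))
q=proj(f,s2w(a,t,[[0,0,128],[-78,0,61]])); print(((q+.36-[195,200])/.275).round(0))
w=grab('wrist','w0.png'); print(w['eye'],w['attitude'],w['fovy'])
E
```

```text
[[598.2 291.5   8. ]
 [578.1 185.6   8. ]
 [439.7 212.5   8. ]
 [460.1 316.8   8. ]]
79.20965334689843 [531.01661442 250.33198008] [1.9 2.  2.2 2.8]
fin top [[544.1958845  248.20118872 128.        ]]
fin scene [[540.05569445 245.07035504 128.        ]]
tongue tip mid [[518.8847626  175.4323468   61.        ]
 [521.13919472 194.3871334   61.        ]]
pred origin/fin xy [[531.  250.3 108. ]
 [520.2 193.4  56. ]
 [516.4 173.7  61. ]]
[[178. 149.]
 [342. 198.]]
[ 57.31959339 577.85774392 384.99990794] [-1.64498812e+01  6.13865751e-02  7.63360229e+01] 59.9840762761968
```

```bash
cat >> h.py <<'E'
def go(xyz,yaw,s=None):
    s=s or env.state(); R0=R.from_euler('xyz',s['ee_rot'],degrees=True); Rt=R.from_euler('xyz',[180,0,yaw],degrees=True)
    print('t',s['time_s'],'pos',s['ee_pos'].round(1),'rot',s['ee_rot'].round(2),'F',s['force'].round(1))
    print('shift m',(R0.inv().apply(np.array(xyz)-s['ee_pos'])/1000).round(4),'rotvec',(R0.inv()*Rt).as_rotvec(degrees=True).round(2))
def tri(f,u,g,v):
    e1,d1=ray(f,[u]);e2,d2=ray(g,[v]);d1=d1[0];d2=d2[0]
    k=np.linalg.lstsq(np.c_[d1,-d2],e2-e1,rcond=None)[0]; p,q=e1+k[0]*d1,e2+k[1]*d2; return ((p+q)/2).round(0),np.linalg.norm(p-q).round(1)
E
python3 - <<'E'
from h import *
f=grab('top'); g=grab('scene')
print('low shelf',tri(f,(140,192),g,(213,167)),tri(f,(396,195),g,(424,264)),'up',tri(f,(65,122),g,(183,13)))
go([540,240,235],79.2)
E
```

```text
low shelf (array([642., 456.,  35.]), np.float64(21.3)) (array([644., -35.,  15.]), np.float64(6.7)) up (array([661., 472., 369.]), np.float64(3.2))
t 0.4 pos [135.4 558.8 213.9] rot [-179.99    0.    166.38] F [ 0.2 -0.5 -0.3]
shift m [-0.4683 -0.2145 -0.0211] rotvec [-1.000e-02  1.000e-02  8.718e+01]
```

Request:
send_rows --targets "-0.468 -0.2145 -0.021 0 0 87.2 100;-0.468 -0.2145 -0.021 0 0 87.2 100;-0.468 -0.2145 -0.021 0 0 87.2 100;-0.468 -0.2145 -0.021 0 0 87.2 100;-0.468 -0.2145 -0.021 0 0 87.2 100;-0.468 -0.2145 -0.021 0 0 87.2 100;-0.468 -0.2145 -0.021 0 0 87.2 100;-0.468 -0.2145 -0.021 0 0 87.2 100;-0.468 -0.2145 -0.021 0 0 87.2 100;-0.468 -0.2145 -0.021 0 0 87.2 100;-0.468 -0.2145 -0.021 0 0 87.2 100;-0.468 -0.2145 -0.021 0 0 87.2 100"

```text
time_s: 1.4
ee_pos: [529.2, 247.9, 234.6]
ee_rot: [180.0, -0.0, 80.1]
force: [-0.6, 1.5, -0.9]
gripper_width: 91.1
gripper_force: 0.0
```

Run:
```python
from h import *
go([540,240,235],79.2)
```

```text
t 1.4 pos [529.2 247.9 234.6] rot [ 1.7999e+02 -2.0000e-02  8.0060e+01] F [-0.6  1.5 -0.9]
shift m [-0.0059  0.012  -0.0004] rotvec [ 0.01 -0.02  0.86]
```

Run:
```python
from h import *
w=grab('wrist','w1.png'); s=env.state(); print(s['ee_pos'],s['ee_rot'],w['eye'],w['attitude'])
import pickle; pickle.dump({k:v for k,v in w.items()},open('w1.pkl','wb'))
```

```text
[535.65205189 243.10349418 234.53908076] [1.79559365e+02 1.40681384e-01 7.95523665e+01] [542.47858402 326.88814632 406.05571689] [-16.37620598  -0.0828617   -9.9772288 ]
```

View pics/w1.png

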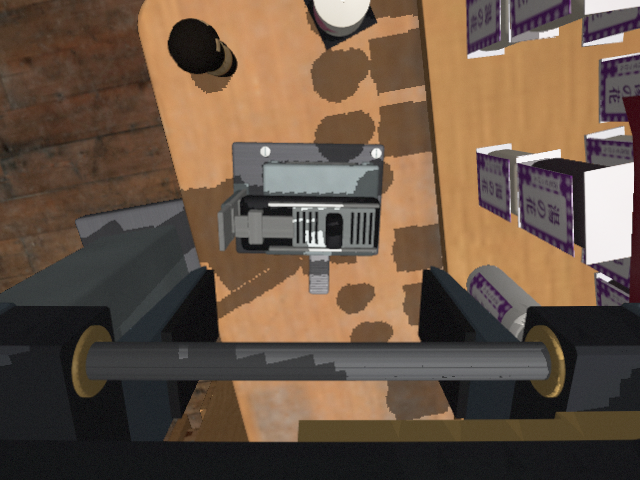

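The wrist view shows the stamp level in the picture: strike at left (230,215), fin at (334,230), tongue at (319,275).

Run:
```python
from h import *
import pickle
for i in range(3): w=grab('wrist','w2.png')
s=env.state(); print(s['time_s'],s['ee_pos'],s['ee_rot'],w['eye'],w['attitude'],w['fovy'],w['D'])
pickle.dump(w,open('w2.pkl','wb'))
g=w['image'][125:325,200:400]; cv2.imwrite('pics/c2.png',cv2.resize(g,(600,600),interpolation=2))
```

```text
1.6 [528.13902502 248.82076335 233.93632525] [-1.79934670e+02 -4.75352567e-03  8.03498097e+01] [542.85319999 326.68622869 405.37629152] [-16.40355089  -0.0663528   -9.83510523] 59.9840762761968 [-0.01836055  0.          0.          0.          0.        ]
```

View pics/c2.png

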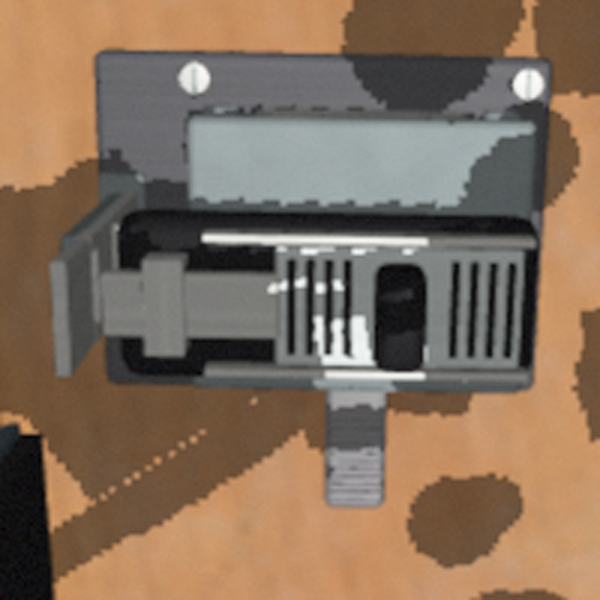

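Run:
```python
from h import *
import pickle
w=pickle.load(open('w2.pkl','rb')); px=lambda c:(np.array(c)+.5)/3-.5+[200,125]
W=onz(w,px([[97,52],[550,60],[532,387],[107,383]]),8); print(W.round(1))
a,t,r=fit2([[54,84],[54,-60],[-56,-60],[-56,84]],W[:,:2]); print(np.degrees(a),t,r.round(1))
def loc(P): 
    c,s=np.cos(a),np.sin(a); return ((P[:,:2]-t)@np.array([[c,-s],[s,c]])).round(1)
P=onz(w,px([[376,320],[426,320],[401,370]]),128); print('fin L,R,bottom',P.round(1),loc(P))
P=onz(w,px([[329,500],[384,500],[356,503],[328,440],[386,440]]),61); print('tongue',P.round(1),loc(P))
P=onz(w,px([[127,210],[536,215]]),108); print('head',loc(P))
f=grab('top'); 
for z,n,c in [(128,'fin',[183,122]),(61,'tip',[339,193])]: print(n,loc(onz(f,[np.array(c)*.275-.36+[195,200]],z)))
```

```text
[[460.4 318.1   8. ]
 [598.9 291.6   8. ]
 [579.2 186.    8. ]
 [439.  211.8   8. ]]
79.24604218063881 [531.35785446 250.64432341] [1.9 1.7 1.7 0.8]
fin L,R,bottom [[534.9 250.8 128. ]
 [546.3 248.8 128. ]
 [538.7 237.9 128. ]] [[  0.8  -3.5]
 [  1.  -15. ]
 [-11.2  -9.6]]
tongue [[509.9 179.9  61. ]
 [526.1 177.1  61. ]
 [517.7 177.6  61. ]
 [513.  198.8  61. ]
 [529.8 195.9  61. ]] [[-73.5   7.9]
 [-73.3  -8.6]
 [-74.4  -0.2]
 [-54.4   8.3]
 [-54.1  -8.7]]
head [[ 21.9  56.6]
 [ 22.2 -42. ]]
fin [[ -0.  -13.1]]
tip [[-76.2  -1.8]]
```

Run:
```python
from h import *
go([541,249.5,150],79.25)
```

```text
t 1.65 pos [527.3 249.6 234. ] rot [-1.7993e+02 -1.0000e-02  8.0450e+01] F [ 0.2  0.2 -0.8]
shift m [0.0022 0.0136 0.084 ] rotvec [-0.07 -0.    1.2 ]
```

Request:
send_rows --targets "0.002 0.0136 0.03 0 0 1.2 30;0.002 0.0136 0.06 0 0 1.2 30;0.002 0.0136 0.084 0 0 1.2 30;0.002 0.0136 0.084 0 0 1.2 30;0.002 0.0136 0.084 0 0 1.2 30;0.002 0.0136 0.084 0 0 1.2 30" --grip_force 25

```text
time_s: 2.15
ee_pos: [541.7, 250.6, 152.1]
ee_rot: [179.9, -0.1, 79.3]
force: [0.1, -0.0, 0.1]
gripper_width: 54.1
gripper_force: 0.0
```

Run:
```python
from h import *
go([541,249.5,116],79.25)
w=grab('wrist'); g=cv2.resize(w['image'][150:450,150:500],(700,600)); cv2.imwrite('pics/c3.png',g)
```

```text
t 2.15 pos [541.7 250.6 152.1] rot [ 1.7988e+02 -1.0000e-01  7.9340e+01] F [ 0.1 -0.   0.1]
shift m [-0.0013 -0.0006  0.0361] rotvec [ 0.12 -0.1   0.09]
```

View pics/c3.png

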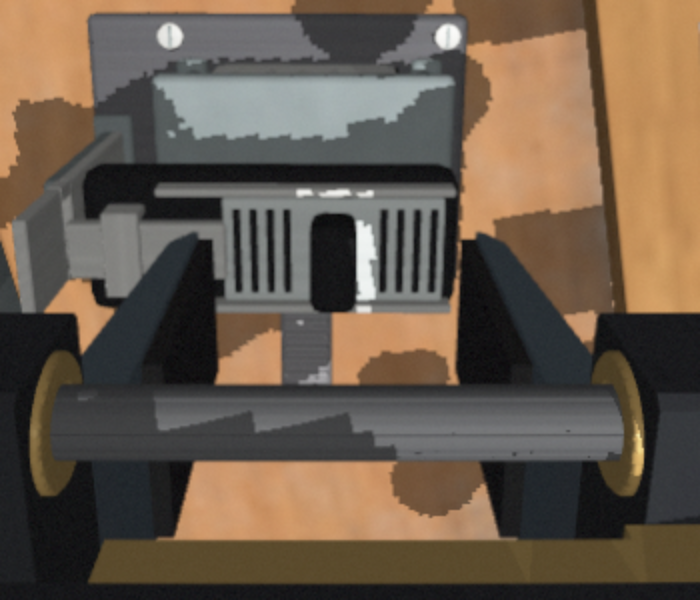

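The fin is centred between the fingertips (fin column 334, tips 206 and 470). I'll descend around it.

Request:
send_rows --targets "0 -0.0005 0 0 0 0 30;0 -0.0005 0.008 0 0 0 30;0 -0.0005 0.016 0 0 0 30;0 -0.0005 0.022 0 0 0 30;0 -0.0005 0.027 0 0 0 30;0 -0.0005 0.031 0 0 0 30;0 -0.0005 0.034 0 0 0 30;0 -0.0005 0.036 0 0 0 30;0 -0.0005 0.037 0 0 0 30;0 -0.0005 0.038 0 0 0 30;0 -0.0005 0.038 0 0 0 30"

```text
time_s: 3.12
ee_pos: [541.2, 249.4, 112.5]
ee_rot: [180.0, -0.0, 79.2]
force: [-0.6, -0.2, -0.8]
gripper_width: 27.2
gripper_force: 0.0
```

Request:
send_rows --targets "0 0 0 0 0 0 10;0 0 0 0 0 0 5;0 0 0 0 0 0 0;0 0 0 0 0 0 0;0 0 0 0 0 0 0" --grip_force 25

```text
time_s: 3.53
ee_pos: [541.0, 249.4, 112.5]
ee_rot: [180.0, -0.0, 79.2]
force: [-0.8, -0.3, 0.7]
gripper_width: 11.7
gripper_force: 25.0
```

Request:
send_rows --targets "0 0 0.001 0 0 0 0;0 0 0.002 0 0 0 0;0 0 0.003 0 0 0 0;0 0 0.004 0 0 0 0;0 0 0.005 0 0 0 0;0 0 0.006 0 0 0 0;0 0 0.007 0 0 0 0;0 0 0.0075 0 0 0 0;0 0 0.008 0 0 0 0;0 0 0.008 0 0 0 0"

```text
time_s: 4.37
ee_pos: [541.3, 249.4, 104.9]
ee_rot: [180.0, -0.0, 79.2]
force: [-1.5, -0.5, 6.1]
gripper_width: 11.8
gripper_force: 25.0
```

Request:
send_rows --targets "0 0 0.0004 0 0 0 0;0 0 0.0008 0 0 0 0;0 0 0.0012 0 0 0 0"

```text
time_s: 4.62
ee_pos: [541.3, 249.4, 103.8]
ee_rot: [180.0, -0.0, 79.2]
force: [-0.5, -1.0, 7.0]
gripper_width: 11.8
gripper_force: 25.0
```

Request:
send_rows --targets "0 0 0.0004 0 0 0 0;0 0 0.0008 0 0 0 0;0 0 0.0012 0 0 0 0"

```text
time_s: 4.87
ee_pos: [541.3, 249.5, 102.7]
ee_rot: [180.0, -0.0, 79.2]
force: [-2.4, -0.1, 7.8]
gripper_width: 11.8
gripper_force: 25.0
```

Request:
send_rows --targets "0 0 0.0004 0 0 0 0;0 0 0.0008 0 0 0 0;0 0 0.0012 0 0 0 0"

```text
time_s: 5.12
ee_pos: [541.3, 249.5, 101.6]
ee_rot: [179.9, -0.0, 79.2]
force: [-0.8, -0.7, 8.7]
gripper_width: 11.9
gripper_force: 25.0
```

Request:
send_rows --targets "0 0 0.0004 0 0 0 0;0 0 0.0008 0 0 0 0;0 0 0.0012 0 0 0 0"

```text
time_s: 5.37
ee_pos: [541.3, 249.4, 100.5]
ee_rot: [179.9, -0.0, 79.2]
force: [-1.6, -1.6, 8.1]
gripper_width: 11.8
gripper_force: 25.0
```

Request:
send_rows --targets "0 0 0.0004 0 0 0 0;0 0 0.0008 0 0 0 0;0 0 0.0012 0 0 0 0"

```text
time_s: 5.62
ee_pos: [541.3, 249.4, 99.3]
ee_rot: [179.9, -0.0, 79.2]
force: [-2.5, -0.4, 8.8]
gripper_width: 11.7
gripper_force: 25.0
```

Request:
send_rows --targets "0 0 0.0004 0 0 0 0;0 0 0.0008 0 0 0 0;0 0 0.0012 0 0 0 0"

```text
time_s: 5.87
ee_pos: [541.4, 249.5, 98.3]
ee_rot: [179.9, -0.0, 79.2]
force: [-1.8, -0.1, 10.0]
gripper_width: 11.9
gripper_force: 25.0
```

Request:
send_rows --targets "0 0 0.0004 0 0 0 0;0 0 0.0008 0 0 0 0;0 0 0.0012 0 0 0 0"

```text
time_s: 6.12
ee_pos: [541.4, 249.5, 97.3]
ee_rot: [179.9, -0.0, 79.2]
force: [-2.8, -1.1, 12.3]
gripper_width: 11.5
gripper_force: 25.0
```

Request:
send_rows --targets "0 0 0.0003 0 0 0 0;0 0 0.0003 0 0 0 0"

```text
time_s: 6.28
ee_pos: [541.4, 249.5, 97.3]
ee_rot: [179.9, -0.0, 79.2]
force: [-3.1, -0.9, 12.0]
gripper_width: 11.6
gripper_force: 25.0
```

Request:
send_rows --targets "0 0 0.0003 0 0 0 0;0 0 0.0006 0 0 0 0;0 0 0.0006 0 0 0 0"

```text
time_s: 6.53
ee_pos: [541.5, 249.5, 97.2]
ee_rot: [179.9, -0.1, 79.2]
force: [-4.6, -0.5, 15.3]
gripper_width: 11.8
gripper_force: 25.0
```

Contact is felt: the force climbs without travel. I'll slide the bolt toward stamp +y, which is tool −y.

Request:
send_rows --targets "0 -0.001 0 0 0 0 0;0 -0.002 0 0 0 0 0;0 -0.003 0 0 0 0 0;0 -0.004 0 0 0 0 0;0 -0.005 0 0 0 0 0;0 -0.006 0 0 0 0 0;0 -0.007 0 0 0 0 0"

```text
time_s: 7.12
ee_pos: [536.5, 250.5, 97.3]
ee_rot: [179.7, -0.1, 79.3]
force: [1.2, -3.0, 13.1]
gripper_width: 11.9
gripper_force: 25.0
```

Request:
send_rows --targets "0 -0.001 0 0 0 0 0;0 -0.002 0 0 0 0 0;0 -0.003 0 0 0 0 0;0 -0.003 0 0 0 0 0"

```text
time_s: 7.45
ee_pos: [533.4, 251.1, 97.3]
ee_rot: [179.7, -0.1, 79.3]
force: [0.3, -2.6, 12.3]
gripper_width: 11.9
gripper_force: 25.0
```

Request:
send_rows --targets "0 -0.001 0 0 0 0 0;0 -0.002 0 0 0 0 0;0 -0.003 0 0 0 0 0;0 -0.003 0 0 0 0 0"

```text
time_s: 7.78
ee_pos: [530.5, 251.6, 97.3]
ee_rot: [179.7, -0.1, 79.3]
force: [1.1, -3.2, 11.0]
gripper_width: 12.0
gripper_force: 25.0
```

Request:
send_rows --targets "0 -0.001 0 0 0 0 0;0 -0.002 0 0 0 0 0;0 -0.002 0 0 0 0 0"

```text
time_s: 8.03
ee_pos: [528.5, 252.0, 97.3]
ee_rot: [179.7, -0.1, 79.3]
force: [0.4, -2.8, 12.9]
gripper_width: 11.5
gripper_force: 25.0
```

Request:
send_rows --targets "0 -0.0007 0 0 0 0 0;0 -0.0014 0 0 0 0 0;0 -0.0014 0 0 0 0 0"

```text
time_s: 8.28
ee_pos: [527.4, 252.2, 97.3]
ee_rot: [179.7, -0.1, 79.3]
force: [1.5, -2.5, 13.3]
gripper_width: 11.4
gripper_force: 25.0
```

Request:
send_rows --targets "0 -0.0005 0 0 0 0 0;0 -0.001 0 0 0 0 0;0 -0.001 0 0 0 0 0"

```text
time_s: 8.53
ee_pos: [527.2, 252.3, 97.4]
ee_rot: [179.6, -0.1, 79.3]
force: [3.4, -4.1, 11.4]
gripper_width: 11.7
gripper_force: 25.0
```

Request:
send_rows --targets "0 -0.0004 0 0 0 0 0;0 -0.0008 0 0 0 0 0;0 -0.0008 0 0 0 0 0"

```text
time_s: 8.78
ee_pos: [527.1, 252.3, 97.4]
ee_rot: [179.5, -0.1, 79.3]
force: [5.2, -4.6, 9.8]
gripper_width: 11.7
gripper_force: 25.0
```

Request:
send_rows --targets "0 0.0008 -0.0005 0 0 0 0;0 0.0015 -0.001 0 0 0 0;0 0.0015 -0.0017 0 0 0 0;0 0.0015 -0.0024 0 0 0 0;0 0.0015 -0.0024 0 0 0 0"

```text
time_s: 9.2
ee_pos: [527.2, 252.2, 99.0]
ee_rot: [179.7, -0.1, 79.3]
force: [2.6, -3.4, 8.2]
gripper_width: 11.9
gripper_force: 25.0
```

Request:
send_rows --targets "0 0 -0.0007 0 0 0 0;0 0 -0.0014 0 0 0 0;0 0 -0.0014 0 0 0 0"

```text
time_s: 9.45
ee_pos: [527.1, 252.2, 99.2]
ee_rot: [179.7, -0.1, 79.3]
force: [5.8, -1.8, 1.8]
gripper_width: 11.8
gripper_force: 25.0
```

The bolt holds: the force drops while the height stays at 99.2. Releasing and rising.

Request:
send_rows --targets "0 0.0005 0 0 0 0 15;0 0.0005 0 0 0 0 30;0 0.0005 0 0 0 0 30;0 0.0005 -0.01 0 0 0 30;0 0.0005 -0.03 0 0 0 30;0 0.0005 -0.06 0 0 0 40;0 0.0005 -0.1 0 0 0 40;0 0.0005 -0.12 0 0 0 40;0 0.0005 -0.12 0 0 0 40;0 0.0005 -0.12 0 0 0 40"

```text
time_s: 10.28
ee_pos: [525.2, 252.7, 220.0]
ee_rot: [179.9, -0.1, 79.2]
force: [0.5, 0.4, 0.2]
gripper_width: 36.3
gripper_force: 0.0
```

Run:
```python
from h import *
import pickle
w=grab('wrist'); pickle.dump(w,open('w4.pkl','wb')); print(env.state()['ee_pos'],w['eye'])
g=w['image'][125:325,200:400]; cv2.imwrite('pics/c4.png',cv2.resize(g,(600,600),interpolation=2))
```

```text
[524.41000306 252.22773515 218.37648719] [539.37808087 331.26829085 391.53257574]
```

View pics/c4.png

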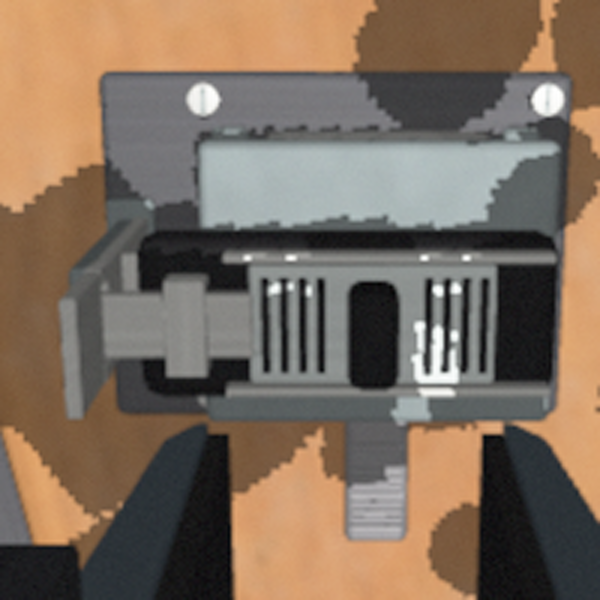

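The view confirms the lock: the slide has moved toward the strike with the bolt in its window. The tongue sides are at crop columns 347 and 407, with the tip at row 540.

Run:
```python
from h import *
import pickle
w=pickle.load(open('w4.pkl','rb')); px=lambda c:(np.array(c)+.5)/3-.5+[200,125]
a=np.radians(79.25);t=np.array([531.3,250.5])
def loc(P): 
    c,s=np.cos(a),np.sin(a); return ((P[:,:2]-t)@np.array([[c,-s],[s,c]])).round(1)
P=onz(w,px([[347,520],[407,520],[377,540]]),61); print('tongue',P.round(1),loc(P))
print('strike',loc(onz(w,px([[65,300],[75,415],[140,218]]),127)))
print('bridge front',loc(onz(w,px([[200,420],[545,420]]),70)))
print('base',loc(onz(w,px([[102,73],[570,75]]),8)))
P=s2w(a,t,[[-67,0,0]]); print(P)
go([P[0,0],P[0,1],218],79.25)
f=grab('top')
hsv=cv2.cvtColor(f['image'],cv2.COLOR_BGR2HSV)
print('tin',onz(f,[[419,264],[424,294],[464,300],[466,268],[427,246]],15).round(0))
```

```text
tongue [[509.9 184.3  61. ]
 [526.9 181.   61. ]
 [517.3 176.5  61. ]] [[-69.    8.6]
 [-69.1  -8.7]
 [-75.4  -0. ]]
strike [[ 13.3  69.9]
 [-13.3  69.4]
 [ 31.5  52.6]]
bridge front [[-35.1  48.7]
 [-35.3 -45.7]]
base [[ 53.5  82.4]
 [ 52.8 -58.8]]
[[518.80288959 184.67582335   0.        ]]
t 10.3333 pos [524.4 252.2 218.4] rot [-1.7993e+02  3.0000e-02  7.9240e+01] F [ 0.  -0.1 -0.4]
shift m [-0.0674  0.0071  0.0004] rotvec [-0.07  0.03 -0.01]
tin [[ 507.  -76.   15.]
 [ 449.  -86.   15.]
 [ 438. -163.   15.]
 [ 500. -168.   15.]
 [ 542.  -92.   15.]]
```

Request:
send_rows --targets "-0.03 0.0035 0 0 0 0 44;-0.0674 0.0071 0 0 0 0 44;-0.0674 0.0071 0 0 0 0 44;-0.0674 0.0071 0.03 0 0 0 44;-0.0674 0.0071 0.06 0 0 0 44;-0.0674 0.0071 0.09 0 0 0 44;-0.0674 0.0071 0.12 0 0 0 44;-0.0674 0.0071 0.14 0 0 0 44;-0.0674 0.0071 0.155 0 0 0 44;-0.0674 0.0071 0.163 0 0 0 44;-0.0674 0.0071 0.168 0 0 0 44;-0.0674 0.0071 0.168 0 0 0 44"

```text
time_s: 11.38
ee_pos: [518.6, 184.7, 49.5]
ee_rot: [-179.9, 0.1, 79.2]
force: [-0.6, 0.7, 1.2]
gripper_width: 39.8
gripper_force: 0.0
```

Request:
send_rows --targets "0 0 0 0 0 0 30;0 0 0 0 0 0 15;0 0 0 0 0 0 10;0 0 0 0 0 0 10;0 0 0 0 0 0 10;0 0 0 0 0 0 10" --grip_force 30

```text
time_s: 11.88
ee_pos: [519.9, 185.0, 51.6]
ee_rot: [179.9, -0.0, 79.2]
force: [-0.9, -0.3, 3.3]
gripper_width: 17.6
gripper_force: 30.0
```

Request:
send_rows --targets "-0.003 0 0 0 0 0 10;-0.006 0 0 0 0 0 10;-0.01 0 0 0 0 0 10;-0.014 0 0 0 0 0 10;-0.018 0 0 0 0 0 10;-0.018 0 0 0 0 0 10"

```text
time_s: 12.38
ee_pos: [516.3, 166.4, 51.1]
ee_rot: [180.0, -0.0, 79.2]
force: [0.5, 0.6, 5.7]
gripper_width: 17.7
gripper_force: 30.0
```

Request:
send_rows --targets "-0.004 0 -0.0006 0 0 0 10;-0.009 0 -0.0008 0 0 0 10;-0.015 0 -0.0008 0 0 0 10;-0.021 0 -0.0008 0 0 0 10;-0.027 0 -0.0008 0 0 0 10;-0.033 0 -0.0008 0 0 0 10;-0.036 0 -0.0008 0 0 0 10;-0.036 0 -0.0008 0 0 0 10"

```text
time_s: 13.05
ee_pos: [508.7, 130.6, 51.4]
ee_rot: [-179.9, 0.1, 79.2]
force: [-0.3, -1.7, 1.1]
gripper_width: 17.8
gripper_force: 30.0
```

Request:
send_rows --targets "-0.006 0 0 0 0 0 10;-0.012 0 0 0 0 0 10;-0.018 0 0 0 0 0 10;-0.024 0 0 0 0 0 10;-0.032 0 0 0 0 0 10;-0.042 0 0 0 0 0 10;-0.054 0 0 0 0 0 10;-0.066 0 0 0 0 0 10;-0.078 0 0 0 0 0 10;-0.085 0 0 0 0 0 10;-0.087 0 0 0 0 0 10;-0.087 0 0 0 0 0 10"

```text
time_s: 14.05
ee_pos: [493.1, 45.6, 51.7]
ee_rot: [180.0, -0.0, 79.1]
force: [-0.9, 0.4, -1.3]
gripper_width: 17.6
gripper_force: 30.0
```

Run:
```python
from h import *
go([492.2,45.2,6],79.25)
w=grab('wrist','w5.png'); s=grab('scene')
cv2.imwrite('pics/c5.png',np.hstack([w['image'][0:480:,100:540],cv2.resize(s['image'][160:340,180:315],(360,480))]))
```

```text
t 14.05 pos [493.1  45.6  51.7] rot [ 1.7999e+02 -1.0000e-02  7.9150e+01] F [-0.9  0.4 -1.3]
shift m [-0.0006 -0.0009  0.0457] rotvec [ 0.01 -0.01 -0.1 ]
```

View pics/c5.png

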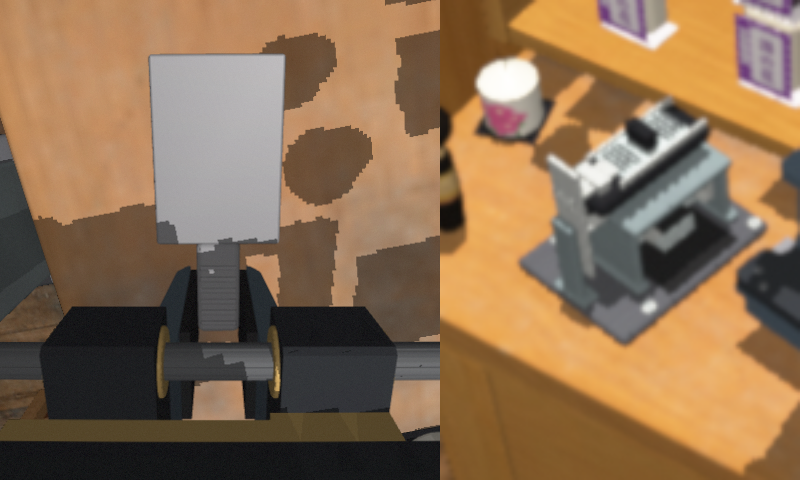

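The cassette is out, squarely held and level; the handle stays locked. Lowering it to the counter.

Request:
send_rows --targets "0 0 0.008 0 0 0 10;0 0 0.018 0 0 0 10;0 0 0.028 0 0 0 10;0 0 0.036 0 0 0 10;0 0 0.04 0 0 0 10;0 0 0.042 0 0 0 10;0 0 0.0435 0 0 0 10;0 0 0.0445 0 0 0 10;0 0 0.045 0 0 0 10;0 0 0.045 0 0 0 10"

```text
time_s: 14.98
ee_pos: [493.4, 46.4, 6.8]
ee_rot: [180.0, -0.0, 79.2]
force: [0.2, 0.4, -1.1]
gripper_width: 17.7
gripper_force: 30.0
```

Request:
send_rows --targets "0 0 0.0005 0 0 0 10;0 0 0.001 0 0 0 10;0 0 0.0015 0 0 0 10;0 0 0.0015 0 0 0 10"

```text
time_s: 15.32
ee_pos: [493.4, 46.3, 5.6]
ee_rot: [180.0, -0.0, 79.2]
force: [-1.2, -0.7, 3.0]
gripper_width: 17.4
gripper_force: 30.0
```

Touched down. Release gently and rise.

Request:
send_rows --targets "0 0 0 0 0 0 25;0 0 0 0 0 0 40;0 0 0 0 0 0 40;0 0 0 0 0 0 40;0 0 -0.02 0 0 0 40;0 0 -0.05 0 0 0 40;0 0 -0.09 0 0 0 40;0 0 -0.13 0 0 0 40;0 0 -0.16 0 0 0 40;0 0 -0.16 0 0 0 40;0 0 -0.16 0 0 0 40"

```text
time_s: 16.23
ee_pos: [494.1, 46.4, 166.7]
ee_rot: [179.8, -0.1, 79.2]
force: [-0.4, -0.9, -0.2]
gripper_width: 36.6
gripper_force: 0.0
```

Run:
```python
from h import *
w=grab('wrist'); s=grab('scene'); st=env.state(); print(st['time_s'],st['ee_pos'],st['force'])
cv2.imwrite('pics/c6.png',np.hstack([w['image'][0:480:,100:540],cv2.resize(s['image'][160:340,180:315],(360,480))]))
```

```text
16.3333 [492.12938404  46.26186764 163.92537453] [-0.34211995 -0.06972469 -0.02829236]
```

View pics/c6.png

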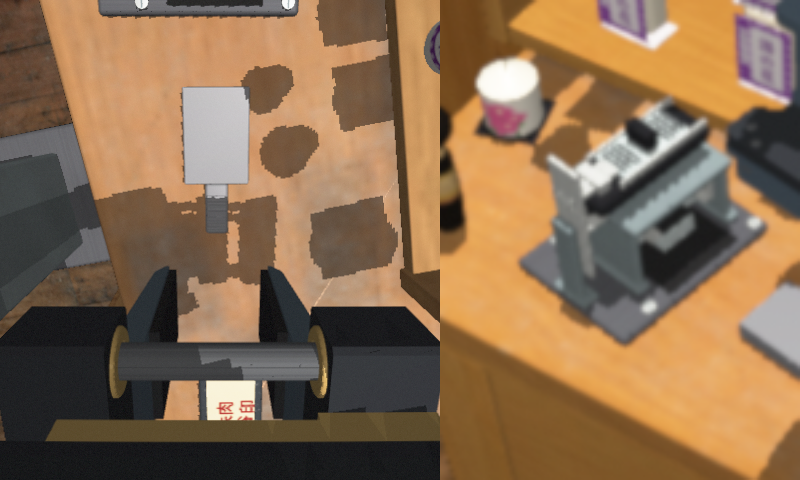

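The cassette lies flat on the counter, clear of the stamp. The handle is locked down, the other things stand where they were, and the gripper is free.

```bash
python3 -c "
from h import *
print(env.job_done())"
```

```text
the job is handed in; nothing more can be done
None
```

The job is handed in at about 16 s of the 51 s allowed: the handle is pressed home and held down by the bolt, pushed across to its stop, and the ink cassette lies flat on the counter, right way up and clear of the stamp.

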